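# Pack a set of L-shaped tasting boxes into their presentation tray

## Robot

A 7-joint arm with a two-finger parallel gripper is mounted at the origin on a cart in front of the work surface, level with it; the furniture and walls round the work are solid. World frame = base frame: x ahead of the robot, y to its left, z up, the work surface at z = 0. Lengths are in m, angles in rad, forces in N, time in s.
With the tool pointing down it reaches from about 0.35 to 0.9 m from the base axis. Payload 19.9 kg.
Tool frame: the origin (TCP) lies on the centre line of the jaws, within the pads' length; the fingertips stand r.tip_extent ahead of it and the grasp point (between the pads) lies 5 mm behind it (r.tip_extent is the distance from the TCP to the fingertips, in m); z points along the fingers, y is the line along which they close (so a half turn about z gives the same grasp; the last joint's range is limited). The gripper opens to 85 mm and grips with 20 to 120 N. Pads are 22 mm wide; open, the fingers measure 114 mm over their backs; the gripper's body (76 mm by 85 mm) begins 54 mm behind the grasp point. The pads swing forward as they close: fully open they stand 13 mm farther back than shut.
Start: joints at [-0.042, 0.417, -0.01, 1.614, 0.005, 1.111, -0.053], TCP at [0.625, 0, 0.245] pointing down, gripper open.
Joint ranges: [-2.81, 2.81], [-0.39, 2.02], [-1.27, 1.25], [0.06, 2.57], [-1.19, 4.33], [0.19, 2], [-2.82, 2.82]. Speed limits (rad/s): [1.89, 1.89, 2.39, 2.39, 3.01, 3.01, 3.01].

## Interface

Orientations are given as a 3x3 rotation matrix whose columns are the frame's x, y, z axes.
In Python, from station import r, jaws, read_state, imaging, nets gives the robot as it stands. The module is installed in compiled form; this text tells all that it offers. Calls block until the motion is done:
- r.movep(position, orientation): joint-space move of the TCP to a pose.
- r.line_to(position, rot=None, rate=0.15, force_limit=None): straight line of the TCP; rot=None keeps the orientation; rate is the mean speed in m/s. With force_limit (N) it stops when the force on the tool has changed by that much, and returns True; else False.
- r.move_j(angles): joint-space move.
- jaws.grip(opening, effort=None): opening from 0.0 (shut) to 1.0 (fully open); effort is the grip in N (None keeps the last); returns when the fingers have stopped.
- r.wait(seconds).
- r.ik(position, orientation): joint angles nearest the present ones, or None.
- read_state(): the state.
- imaging.capture(name): name is "scene" or "side" or "wrist"; returns a dict with "frame" (400x640x3 uint8, blue, green, red), "fx", "fy", "cx", "cy" (pixels), "rvec" (rotation vector, rad) and "tvec" (3), from world to camera coordinates, as OpenCV has them. Camera axes: x right, y down, z forward; pixel columns grow to the right and rows downward; lengths in m; the calibration is good to about 2 mm. A picture is of the moment at which its call begins. There is no depth.
A pose or a line that the arm cannot do raises r.IKError and nothing moves.
- r.sign_off(): hands the job in; it is judged then, once.
Trained networks look in a picture, given as the dict that the camera call returned (one of the last four; its "shot" number tells which), for a name from the list of things; names that differ only in an ending like _2 or _b are one class to them, and where a whole thing is asked for, a point or a joint stands for the part that bears it (a point fixed in the world has none). Each returns a list of dicts, best first, with "score" (0 to 1); they miss things now and then, are a little off and sometimes report something else, mostly with a low value. They report only what shows in the picture. A call takes as long as a camera call.
- nets.cut_out(label, picture): "region" (400x640 bool, what is visible of it) and "uv" ([column, row] in pixels, amid what is visible of it).
- nets.tip_of(label, picture): "uv" ([column, row] in pixels: a listed point, or the origin of a listed thing).
The state is a dict: "clock": time; "joint_pos": joint angles; "joint_vel": joint speeds; "joint_efforts": joint torques, N m; "eef_pos": TCP position; "tcp_rot": TCP orientation; "force": force on the tool from outside, world axes, zero at the start; "moment": the same for the moment, N m; "opening": opening from 0.0 (shut) to 1.0 (fully open); "finger_force": force on a finger pad.
Only numpy, scipy, OpenCV 4.12 (cv2) and the standard library are available. Lean on these libraries where they do the work, as an engineer would, in place of code of your own. Each camera call takes 0.05 s, during which the arm holds its last target. There are 200 camera calls.

## Task

Make up the tasting set: fill the wooden tray with its three lidded boxes - the straight one already lying loose in it and the two L-shaped ones - so that all three lie flat on the tray's floor, lids up, side by side. One L-shaped box was left standing on its edge: first lay it down on the table, lid up, without letting it topple (there are chocolates in it), let go, and take it again by the pull on its lid. Leave everything else on the table where it is.

Things in the scene. Friction and masses are not known exactly. Their poses are not given: they have to be found in the camera images.
- tray: Brown wooden tray, fixed to the table. Inside 96 mm (its x) by 188 mm (its y), 4 mm more than the packed set each way; floor 6 mm thick; walls 8 mm, upright to 18 mm above the table, then a bevelled lip leaning outward up to 27 mm, 118 x 210 mm over all. Origin: centre of its underside; z up, x away from the robot, y to the robot's left, turned by up to 0.25 rad.
- tray_floor (a point): Centre of the tray's inner floor, 6 mm above the table; axes as the tray's.
- bar_box: Straight light-wood box, fixed lid, 92 x 46 x 40 mm, about 140 g, lying across the tray on its floor, lid up, anywhere along its length, often where it blocks the L-shaped boxes (they need three quarters of the length in one piece). It slides when pushed by its pull. Origin: centre of its underside; x along its 92 mm, z up.
- bar_box_pull (a point): Middle of the pull's top, 62 mm from the underside. Dark wooden bar pull on the lid: 44 mm long, 13 mm thick, 22 mm high; its length runs along the box's x, in the middle of the lid.
- flat_corner_box: L-shaped light-wood box, fixed lid, about 200 g: outer sides 92 mm, limbs 46 mm wide, 40 mm high. Origin: on the underside below the pull's middle (centre of mass); z from underside to lid; x, y along the limbs away from the corner: outer sides at x, y = -38.3 mm, limb ends at +53.7, notch sides at +7.7. This one lies flat on the table, lid up, turned any way.
- flat_corner_box_pull (a point): Middle of the pull's top, 62 mm from the underside. Dark wooden bar pull on the lid: 44 mm long, 13 mm thick, 22 mm high; its length runs along the (1, -1) diagonal of the box's x and y, across the corner.
- standing_corner_box: L-shaped light-wood box, fixed lid, about 200 g: outer sides 92 mm, limbs 46 mm wide, 40 mm high. Origin: on the underside below the pull's middle (centre of mass); z from underside to lid; x, y along the limbs away from the corner: outer sides at x, y = -38.3 mm, limb ends at +53.7, notch sides at +7.7. It stands on its y = -38.3 mm side: y up, lid facing the robot's right and a little toward it; the upright limb, nearer the robot, ends 92 mm up.
- standing_corner_box_pull (a point): Middle of the pull's top, 62 mm from the underside. Dark wooden bar pull on the lid: 44 mm long, 13 mm thick, 22 mm high; its length runs along the (1, -1) diagonal of the box's x and y, across the corner.
- bag_sealer: White bag sealer, fixed. Origin: middle of its base. Body 300 x 78 mm, 52 mm high; its low front end (90 mm high with the arm's hinge) lies 140 mm nearer the robot and 100 mm to the right of the origin; the raised arm climbs to 220 mm at the far end. The free table round the standing box, 150 mm square, enough to lay it down, is centred 80 mm nearer the robot and 225 mm to the right of the origin.
- ribbon_stand: Stand with ribbon spools, fixed, 178 mm high, base 110 x 250 mm. Origin: middle of its base; its front end lies 120 mm nearer the robot and 40 mm to the right of the origin.
- marker: Felt marker, 135 mm, lying on the table; a bystander. Origin: centre of its underside.
- choc_bar_1: Wrapped chocolate bar, 56 x 139 x 11 mm, a bystander. Origin: centre of its underside.
- ink_pad: Blue ink pad, 60 x 90 x 17 mm, a bystander. Origin: centre of its underside.
- ribbon_spool_1: Ribbon spool, 73 mm across, 28 mm high, a bystander. Origin: centre of its underside.
- date_stamp: Hand stamp with a black handle, 30 x 50 x 70 mm, a bystander. Origin: centre of its underside.

How it is judged:
By the outcome, as a careful person would: the job done as asked, in the order asked, and still so for the second after the job is handed in, with the robot touching nothing.
It also fails if it takes over 72 s, if anything falls off the work surface, if the arm or the gripper's body presses on something with over 40 N, if the wrist force passes 120 N, or if a joint passes its speed limit or range.

## Working session

There is one attempt and no reset: what is moved stays moved. The work goes in short steps, each a Python script; the robot and the scene stay as the last script left them, time stands still between calls to the robot, and variables do not carry over. Pictures are saved under pics/ and viewed, at most 11 in all, crops included, and the job is handed in when it is done.

```bash
ls; mkdir -p pics; cat > h.py <<'E'
import numpy as np, cv2
from station import r, jaws, read_state, imaging, nets
def cap(n): return imaging.capture(n)
def ray(p,uv):
    R=cv2.Rodrigues(np.array(p["rvec"],float))[0]; t=np.array(p["tvec"],float).ravel()
    d=R.T@np.array([(uv[0]-p["cx"])/p["fx"],(uv[1]-p["cy"])/p["fy"],1.]); return -R.T@t, d/np.linalg.norm(d)
def onz(p,uv,z):
    c,d=ray(p,uv); return c+d*(z-c[2])/d[2]
def tri(obs):
    A=np.zeros((3,3));b=np.zeros(3)
    for p,uv in obs:
        c,d=ray(p,uv);P=np.eye(3)-np.outer(d,d);A+=P;b+=P@c
    return np.linalg.solve(A,b)
def proj(p,X):
    K=np.array([[p["fx"],0,p["cx"]],[0,p["fy"],p["cy"]],[0,0,1.]])
    return cv2.projectPoints(np.array(X,float).reshape(-1,1,3),np.array(p["rvec"],float),np.array(p["tvec"],float),K,None)[0].reshape(-1,2)
E
python3 - <<'E'
from h import *
np.set_printoptions(precision=4,suppress=True)
s=read_state();print(s["clock"],s["eef_pos"],s["opening"],r.tip_extent)
P={n:cap(n) for n in("scene","side","wrist")}
for n in P:
    cv2.imwrite(f"pics/{n}0.png",P[n]["frame"]); print(n,ray(P[n],(320,200)),P[n]["fx"])
for l,z in [("tray_floor",.006),("bar_box_pull",.062),("flat_corner_box_pull",.062),("standing_corner_box_pull",.04),("flat_corner_box",0),("bar_box",.006),("tray",0),("bag_sealer",0),("ribbon_stand",0),("standing_corner_box",.038)]:
    for n in P:
        for k in nets.tip_of(l,P[n])[:3]:
            print(l,n,round(k["score"],2),np.round(k["uv"],1),onz(P[n],k["uv"],z)[:2])
E
```

```text
pics
0.0 [0.6247 0.     0.2447] 1.0011527503753523 0.014
scene (array([-0.0401,  1.0021,  0.7098]), array([ 0.4613, -0.7547, -0.4666])) 401.5788406662473
side (array([-0.1874, -0.9793,  1.5147]), array([ 0.3631,  0.5229, -0.7712])) 504.43578739243947
wrist (array([0.6263, 0.0833, 0.3727]), array([ 0.0102, -0.3257, -0.9454])) 331.1279009648591
tray_floor scene 0.81 [314.  222.5] [0.5896 0.0142]
tray_floor side 0.72 [339.8 194.6] [0.5998 0.017 ]
tray_floor wrist 0.66 [290.1 157.1] [0.5966 0.0079]
bar_box_pull scene 0.69 [317.  200.1] [ 0.609 -0.04 ]
bar_box_pull scene 0.57 [324.8 272.8] [0.3836 0.2932]
bar_box_pull side 0.36 [427.2 245.3] [ 0.6634 -0.3885]
bar_box_pull wrist 0.68 [279.5 211.8] [ 0.589  -0.0363]
flat_corner_box_pull scene 0.68 [323.6 275.3] [0.3811 0.3035]
flat_corner_box_pull side 0.56 [252.8 173.1] [0.3734 0.2794]
standing_corner_box_pull scene 0.52 [378.3 171.7] [ 0.5397 -0.4099]
standing_corner_box_pull scene 0.37 [370.9 175.4] [ 0.5511 -0.3619]
standing_corner_box_pull side 0.82 [402.1 276.5] [ 0.5211 -0.4171]
flat_corner_box scene 0.89 [323.6 288.8] [0.3925 0.2859]
flat_corner_box side 0.94 [253.6 179.7] [0.3805 0.3003]
bar_box scene 0.84 [317.7 215. ] [ 0.605  -0.0355]
bar_box side 0.64 [348.4 203.6] [ 0.5973 -0.0392]
bar_box side 0.63 [428.7 245.1] [ 0.701  -0.3684]
bar_box side 0.37 [252.9 172.1] [0.3983 0.3324]
bar_box wrist 0.63 [286.7 194. ] [ 0.5915 -0.0357]
tray scene 0.9 [312.5 220.8] [ 0.6055 -0.0014]
tray scene 0.54 [370.4 172.9] [ 0.5991 -0.4662]
tray side 0.81 [341.3 194.7] [0.6072 0.0168]
tray wrist 0.57 [294.8 154.4] [0.6015 0.0097]
bag_sealer scene 0.63 [369.  179.2] [ 0.5774 -0.4045]
standing_corner_box scene 0.82 [367.5 173.4] [ 0.5732 -0.3774]
standing_corner_box scene 0.32 [324.7 289.9] [0.3649 0.3265]
standing_corner_box side 0.92 [394.7 259.1] [ 0.5495 -0.3499]
```

```bash
python3 - <<'E'
import cv2
a=cv2.imread("pics/scene0.png");b=cv2.imread("pics/side0.png")
cv2.imwrite("pics/a.png",cv2.resize(a[120:340,200:500],None,fx=2.6,fy=2.6,interpolation=cv2.INTER_CUBIC))
cv2.imwrite("pics/b.png",cv2.resize(b[110:330,200:500],None,fx=2.6,fy=2.6,interpolation=cv2.INTER_CUBIC))
E
```

```text
(no output)
```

View pics/a.png

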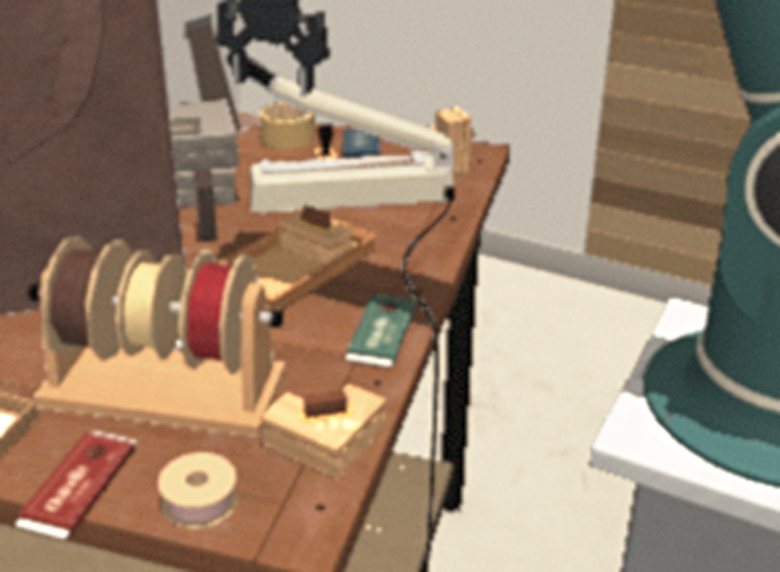

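View pics/b.png

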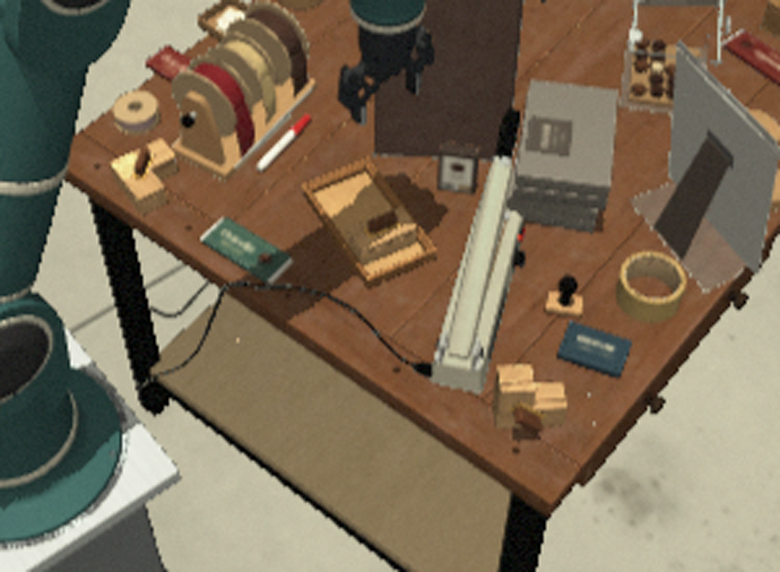

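View pics/wrist0.png

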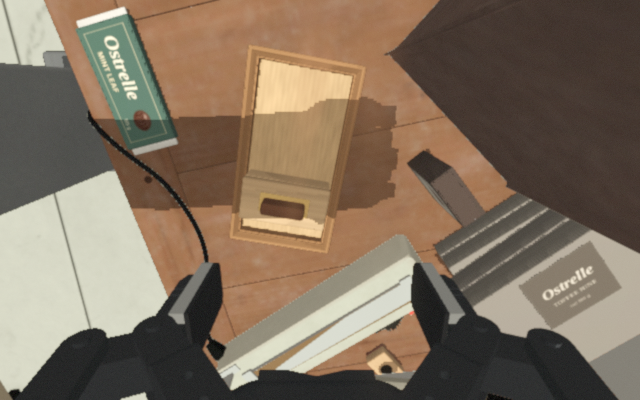

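The pictures show the tray (wrist centre ~(300,150)) with the bar near its right end but leaving a gap. The flat L is at side (252,173), and the standing L is right of the sealer's front end at side (395,259). Next I'll fit the models to the network silhouettes.

```bash
cat >> h.py <<'E'
from scipy.optimize import minimize
def prism(x0,x1,y0,y1,z0,z1): return np.array([[x,y,z] for x in(x0,x1) for y in(y0,y1) for z in(z0,z1)])
def rot2(P,a):
    c,s=np.cos(a),np.sin(a); return P@np.array([[c,-s,0],[s,c,0],[0,0,1.]]).T
PULL=prism(-.022,.022,-.0065,.0065,.04,.062)
ELL=[prism(-.0383,.0537,-.0383,.0077,0,.04),prism(-.0383,.0077,-.0383,.0537,0,.04),rot2(PULL,-np.pi/4)]
S=np.array([[1,0,0],[0,0,-1],[0,1,0.]]) # box->standing: x->x, y->up, z->-y
STAND=[p@S.T+[0,0,.0383] for p in ELL]
BAR=[prism(-.046,.046,-.023,.023,0,.04)+[0,0,.006],PULL+[0,0,.006]]
TRAY=[np.vstack([prism(-.056,.056,-.102,.102,0,.018),prism(-.059,.059,-.105,.105,.027,.027)])]
U=3
def render(parts,p,q):
    m=np.zeros((400*U,640*U),np.uint8)
    for P in parts:
        uv=proj(p,rot2(P,q[2])+[q[0],q[1],0]); uv=(uv+.5)*U-.5
        cv2.fillConvexPoly(m,cv2.convexHull((uv*16).round().astype(np.int32)),1,shift=4)
    return m>0
def seg(label,p,q):
    c=proj(p,[q[0],q[1],.025])[0]; L=[k for k in nets.cut_out(label,p) if np.hypot(*(np.array(k["uv"])-c))<45]
    return L[0]["region"] if L else None
def fit(parts,obs,q0,seed=True):
    """obs: list of (picture, region, ignore)"""
    up=lambda m: cv2.resize(m.astype(np.uint8),None,fx=U,fy=U,interpolation=cv2.INTER_NEAREST)>0
    O=[(p,up(g),None if i is None else ~up(i)) for p,g,i in obs]
    def ious(q):
        o=[]
        for p,g,k in O:
            m=render(parts,p,q); a=m&g;b=m|g
            if k is not None:a=a&k;b=b&k
            o.append(a.sum()/max(1,b.sum()))
        return o
    best=None
    for a in (np.atleast_1d(q0[2])):
        s=np.array([q0[0],q0[1],a]); R=minimize(lambda q:-np.mean(ious(q)),s,method="Nelder-Mead",options=dict(initial_simplex=[s,s+[.01,0,0],s+[0,.01,0],s+[0,0,.12]],xatol=2e-4,fatol=1e-5,maxfev=130))
        if best is None or R.fun<best.fun:best=R
    return best.x,np.round(ious(best.x),3)
E
cat > m1.py <<'E'
from h import *
np.set_printoptions(precision=4,suppress=True)
P={n:cap(n) for n in("scene","side","wrist")}
def obs(l,q,ns): 
    o=[(P[n],seg(l,P[n],q)) for n in ns]; return [(p,g,None) for p,g in o if g is not None]
ob=obs("bar_box",(.59,-.036),("side","wrist")); print(len(ob))
b=fit(BAR,ob,(.59,-.036,[-.15,0.1])); print("bar",b)
o=obs("tray",(.595,.012),("side","wrist"))
ig=[next((cv2.dilate(g2.astype(np.uint8),np.ones((5,5)))>0 for p2,g2,_ in ob if p2 is p),None) for p,g,_ in o]
ig=[np.zeros((400,640),bool) if i is None else i for i in ig]
o2=[(p,cv2.morphologyEx(g.astype(np.uint8),cv2.MORPH_CLOSE,np.ones((5,5)))>0,i) for (p,g,_),i in zip(o,ig)]
for s in ([x] for x in o2): print("tray1",fit(TRAY,s,(.595,.012,[-.12,.12])))
print("tray",fit(TRAY,o2,(.595,.012,[-.12,.12])))
o=obs("flat_corner_box",(.375,.29),("scene","side")); print("flat",len(o),fit(ELL,o,(.375,.29,np.arange(4)*np.pi/2+.4)),[fit(ELL,[x],(.375,.29,np.arange(4)*np.pi/2+.4)) for x in o])
o=obs("standing_corner_box",(.535,-.37),("scene","side")); print("stand",len(o),fit(STAND,o,(.535,-.37,[-.5,-.2,0])),[fit(STAND,[x],(.535,-.37,[-.4,-.1])) for x in o])
print(read_state()["clock"])
E
time python3 m1.py
```

```text
2
bar (array([ 0.5923, -0.0348, -0.1636]), array([0.864, 0.956]))
tray1 (array([ 0.6004,  0.0095, -0.1717]), array([0.934]))
tray1 (array([ 0.6002,  0.0081, -0.1771]), array([0.955]))
tray (array([ 0.6004,  0.0084, -0.1787]), array([0.933, 0.954]))
flat 2 (array([0.3875, 0.2902, 4.6656]), array([0.952, 0.848])) [(array([0.3876, 0.2894, 4.6555]), array([0.953])), (array([0.3893, 0.2937, 4.5936]), array([0.854]))]
stand 2 (array([ 0.5692, -0.3599, -0.675 ]), array([0.526, 0.88 ])) [(array([ 0.5717, -0.3823, -0.9909]), array([0.6])), (array([ 0.5706, -0.359 , -0.671 ]), array([0.879]))]
2.2
real	0m10.603s
user	0m6.734s
sys	0m2.518s
```

```bash
cat >> h.py <<'E'
def Rt(z,y):
    z=np.array(z,float);z/=np.linalg.norm(z);y=np.array(y,float);y-=z*(y@z);y/=np.linalg.norm(y);return np.column_stack([np.cross(y,z),y,z])
LIM=np.array([[-2.81,2.81],[-.39,2.02],[-1.27,1.25],[.06,2.57],[-1.19,4.33],[.19,2],[-2.82,2.82]])
def best(pos,z,y):
    """of the two half turns take the one nearest the present joints"""
    c=[]
    j0=np.array(read_state()["joint_pos"])
    for s in(1,-1):
        R=Rt(z,s*np.array(y,float));q=r.ik(list(pos),R)
        if q is not None: c.append((np.abs(np.array(q)-j0).max(),s,R,np.array(q)))
    return min(c,key=lambda k:k[0])[2:] if c else None
def down(yaw): return (0,0,-1),(np.cos(yaw),np.sin(yaw),0)
TR=np.array([.6003,.0085,-.177])
def t2w(x,y,q=None):
    q=TR if q is None else q; c,s=np.cos(q[2]),np.sin(q[2]); return np.array([q[0]+c*x-s*y,q[1]+s*x+c*y])
E
python3 - <<'E'
from h import *
np.set_printoptions(precision=4,suppress=True)
print(read_state()["tcp_rot"])
b=np.array([.5925,-.0350]); R,q=best([*b,.12],*down(TR[2]+np.pi/2)); print(q)
jaws.grip(.5,40)
r.movep([*b,.12],R); print(r.line_to([*b,.0655],rate=.12,force_limit=8))
jaws.grip(0,40); s=read_state(); print(s["clock"],s["opening"],s["finger_force"],s["force"])
t=t2w(0,-.071); print(t, r.line_to([*t,.0655],rate=.05,force_limit=12)); s=read_state(); print(s["eef_pos"],s["force"])
jaws.grip(.5); s=read_state();print(s["opening"],s["eef_pos"])
r.line_to([*s["eef_pos"][:2],.13],rate=.25)
p=cap("wrist");cv2.imwrite("pics/w1.png",p["frame"])
v=[.545,-.335,.33]; R=np.array([[0,1,0],[1,0,0],[0,0,-1.]]); 
s0=Rt((0,0,-1),(1,0,0)); print(r.ik(v,s0),r.ik(v,Rt((0,0,-1),(-1,0,0))))
print(read_state()["clock"])
E
```

```text
[[ 0.      1.     -0.0001]
 [ 1.     -0.     -0.    ]
 [-0.     -0.0001 -1.    ]]
[ 0.2074  0.5201 -0.2601  1.7894  0.1704  0.854   1.2617]
False
4.9083 0.13756309408849882 44.01173114776611 [-0.922  -0.8942  7.678 ]
[ 0.5878 -0.0614] False
[ 0.5882 -0.0617  0.066 ] [-0.3595  1.8071  7.3106]
0.5007558715937714 [ 0.5877 -0.0615  0.0654]
[ 0.4541  0.3833  0.0669  1.471  -0.026   1.2881  0.5235] [-0.1986  0.5857  1.0833  1.4938 -0.5212  1.3755 -2.225 ]
6.45
```

```bash
python3 - <<'E'
from h import *
np.set_printoptions(precision=4,suppress=True)
r.movep([.545,-.335,.33],Rt((0,0,-1),(1,0,0)))
w=cap("wrist");s=cap("side")
cv2.imwrite("pics/w2.png",w["frame"])
G=[]
for p,n in((w,"w"),(s,"s")):
    L=nets.cut_out("standing_corner_box",p)
    print(n,[(round(k["score"],2),np.round(k["uv"]),k["region"].sum()) for k in L])
    c=proj(p,[.55,-.37,.04])[0]; L=[k for k in L if np.hypot(*(k["uv"]-c))<90]
    if L: G.append((p,L[0]["region"],None)); print(fit(STAND,G[-1:],(.56,-.36,[-.7,-.4,-.1])))
q,i=fit(STAND,G,(.56,-.36,[-.7,-.4,-.1])); print(q,i)
for c,col in((proj(w,np.vstack([rot2(P,q[2])+[q[0],q[1],0] for P in STAND])),(0,0,255)),):
    f=w["frame"].copy()
    for k in range(0,len(c),8):
        for a in range(8):
            for b in(1,2,4):
                if a^b>a: cv2.line(f,*[tuple(int(v) for v in c[k+t].round()) for t in(a,a^b)],col,1)
cv2.imwrite("pics/w2f.png",f)
for l in("bag_sealer","ink_pad","date_stamp","marker","choc_bar_1"):
    for k in nets.tip_of(l,w)[:1]: print(l,k["score"],onz(w,k["uv"],0))
    for k in nets.tip_of(l,s)[:1]: print(l,"side",k["score"],onz(s,k["uv"],0))
print(read_state()["clock"])
E
```

```text
w []
s [(0.68, array([398., 266.]), np.int64(581)), (0.54, array([311., 168.]), np.int64(105))]
(array([ 0.5703, -0.3587, -0.6608]), array([0.938]))
[ 0.5703 -0.3587 -0.6608] [0.938]
ink_pad 0.58 [ 0.6983 -0.3654  0.    ]
ink_pad side 0.97 [ 0.7001 -0.3619  0.    ]
date_stamp 0.89 [ 0.718  -0.2847  0.    ]
date_stamp side 0.65 [0.4106 0.3267 0.    ]
marker side 0.66 [0.5965 0.1942 0.    ]
choc_bar_1 0.26 [ 0.5322 -0.4242  0.    ]
choc_bar_1 side 0.73 [0.4327 0.0781 0.    ]
8.4417
```

View pics/w2f.png

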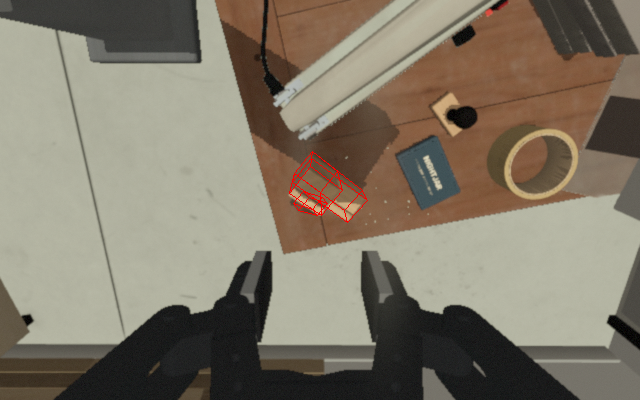

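```bash
python3 - <<'E'
import cv2
a=cv2.imread("pics/w2.png")[120:260,230:430];b=cv2.imread("pics/w2f.png")[120:260,230:430]
z=lambda i:cv2.resize(i,None,fx=3.9,fy=3.9,interpolation=cv2.INTER_CUBIC)
import numpy as np; cv2.imwrite("pics/c.png",z(a))
E
```

```text
(no output)
```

View pics/c.png

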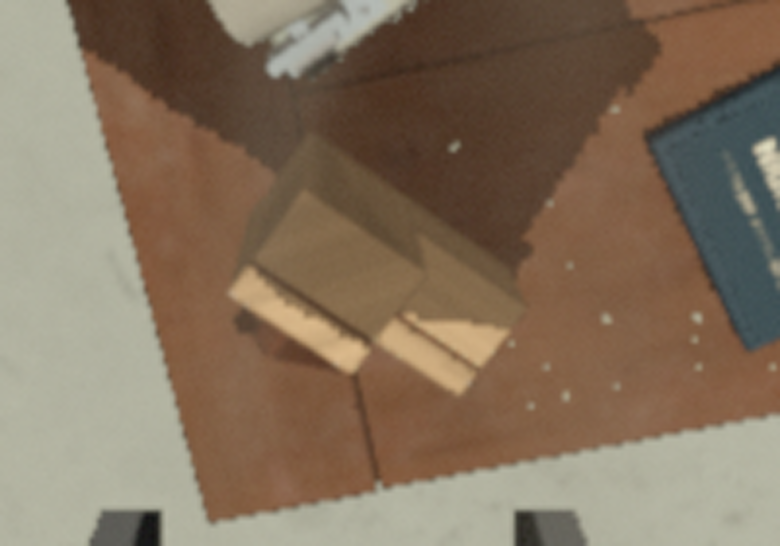

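The zoom shows the box clearly. The upright limb's top corners are at crop (305,190), (425,268), (230,293) and (355,375). The back foot corner is at (310,130), and the low limb's end is at (525,310) and (460,395). I'll refine the pose on these corners and check the tilted grasp.

```bash
cat > m3.py <<'E'
from h import *
from scipy.optimize import least_squares
np.set_printoptions(precision=4,suppress=True)
w=cap("wrist");s=cap("side")
uv=np.array([[305,190],[425,268],[230,293],[355,375],[310,130],[525,310],[460,395]])/3.9+[230,120]-.4
a,m,e=-.0383,.0077,.0537
B=np.array([[a,e,0],[m,e,0],[a,e,.04],[m,e,.04],[a,a,0],[e,m,0],[e,m,.04]])@S.T+[0,0,.0383]
f=lambda q:(proj(w,rot2(B,q[2])+[q[0],q[1],0])-uv).ravel()
R=least_squares(f,[.57,-.359,-.66]);print("corner fit",R.x,np.abs(R.fun).max())
g=seg("standing_corner_box",s,R.x[:2]);
if g is not None: print("side",fit(STAND,[(s,g,None)],(*R.x[:2],R.x[2])))
q=R.x; ex=np.array([np.cos(q[2]),np.sin(q[2]),0]);ez=np.array([np.sin(q[2]),-np.cos(q[2]),0]);up=np.array([0,0,1.])
for ph in np.radians([25,35,45,55]):
    for gy in (.035,):
        G=np.array([q[0],q[1],.0383])+ex*-.0153+up*gy+ez*.022
        z0=-up*np.cos(ph)-ez*np.sin(ph)
        z1=ez*np.cos(ph)-up*np.sin(ph)
        for sg in(1,-1):
            r0=Rt(z0,sg*ex);r1=Rt(z1,sg*ex)
            for n,rr,p in(("pre",r0,G-z0*.1),("grasp",r0,G),("fin",r1,G*[1,1,0]+[0,0,.026])):
                k=r.ik(list(p+rr[:,2]*.005),rr); print(round(np.degrees(ph)),sg,n,None if k is None else np.array(k))
E
python3 m3.py
```

```text
corner fit [ 0.5675 -0.3608 -0.6116] 1.502684678654873
side (array([ 0.5696, -0.3586, -0.699 ]), array([0.904]))
25 1 pre [ 0.7488  0.6197  0.0725  1.5715 -0.5305  1.1059  0.4773]
25 1 grasp [ 0.7346  0.7222  0.0033  1.6288 -0.5541  0.9282  0.4936]
25 1 fin [-0.106   1.1263  0.4393  1.4764  0.6424  1.2301 -0.8324]
25 -1 pre [ 0.142   0.9111  1.0792  1.5941 -1.1551  1.5002 -2.2678]
25 -1 grasp [ 0.1577  0.9425  0.8954  1.6506 -1.1852  1.3079 -2.2577]
25 -1 fin [ 0.2724  1.0695 -0.1436  1.4602  1.0742  1.5219  2.0832]
35 1 pre [ 0.8516  0.6849  0.0463  1.5418 -0.6667  1.1969  0.6194]
35 1 grasp [ 0.8212  0.7704 -0.0286  1.6063 -0.6974  1.019   0.6402]
35 1 fin [-0.0537  1.0328  0.4005  1.5251  0.5911  1.1236 -0.7781]
35 -1 pre [ 0.3249  0.8851  0.8965  1.5624 -1.1663  1.5439 -2.2224]
35 -1 grasp [ 0.3298  0.9091  0.7136  1.6256 -1.1861  1.3465 -2.2154]
35 -1 fin [ 0.3161  0.9892 -0.1578  1.5095  1.0044  1.3808  2.1304]
45 1 pre [ 0.9407  0.7669  0.0201  1.5029 -0.7767  1.301   0.7307]
45 1 grasp [ 0.8929  0.8317 -0.0527  1.5773 -0.8161  1.1267  0.7573]
45 1 fin [ 0.0057  0.9497  0.3688  1.5684  0.5154  1.0174 -0.6956]
45 -1 pre [ 0.5065  0.8963  0.7143  1.5208 -1.1779  1.5983 -2.1851]
45 -1 grasp [ 0.5018  0.9096  0.5321  1.5932 -1.1865  1.3963 -2.1804]
45 -1 fin [ 0.3711  0.9166 -0.1724  1.5533  0.9245  1.2408  2.1975]
55 1 pre [ 1.0176  0.8619 -0.0106  1.4558 -0.8633  1.4099  0.8132]
55 1 grasp [ 0.9568  0.9037 -0.081   1.5423 -0.908   1.2408  0.8441]
55 1 fin [ 0.0719  0.8792  0.3436  1.6052  0.4068  0.9169 -0.5772]
55 -1 pre [ 0.6783  0.9365  0.5326  1.4705 -1.1823  1.654  -2.1598]
55 -1 grasp [ 0.6676  0.938   0.3511  1.5544 -1.1799  1.4491 -2.156 ]
55 -1 fin [ 0.4395  0.8546 -0.1916  1.5902  0.8303  1.1069  2.288 ]
```

```bash
cat > m4.py <<'E'
from h import *
from scipy.spatial.transform import Rotation as Ro
np.set_printoptions(precision=4,suppress=True)
w=cap("wrist"); front=onz(w,(294,130),.05); corner=onz(w,(230+210/3.9,120+520/3.9),0); print("front",front,"table corner",corner)
q=np.array([.5682,-.3600,-.645])
ex=np.array([np.cos(q[2]),np.sin(q[2]),0]);ez=np.array([np.sin(q[2]),-np.cos(q[2]),0]);up=np.array([0,0,1.])
ph=np.radians(50); gy,gz=.037,.022
G=np.array([q[0],q[1],.0383])+ex*-.0153+up*gy+ez*gz
z0=-up*np.cos(ph)-ez*np.sin(ph); r0=Rt(z0,ex)
T=lambda g,R:list(np.asarray(g)+R[:,2]*.005)
rots=[Ro.from_rotvec(np.radians(a)*s).as_matrix()@r0 for s in [np.cross(ez,up)] for a in(30,60,90)]
print("end z",rots[-1][:,2])
C=np.array([.563,-.378])   # wanted centre of the laid box's 92 mm square
fin=C+(-.0153-.0077)*ex[:2]+(gy-.0077)*-ez[:2]   # grasp point
print("fin grasp",fin, [r.ik(T([*fin,h],rots[-1]),rots[-1]) is not None for h in(.1,.022)])
foot=[C+a*.046*ex[:2]+b*.046*ez[:2] for a in(1,-1) for b in(1,-1)];print(np.array(foot))
import sys
if len(sys.argv)<2: raise SystemExit
jaws.grip(.75,60)
r.movep(T(G-z0*.17,r0),r0); print(r.line_to(T(G,r0),rate=.15,force_limit=8))
jaws.grip(0,60); s=read_state(); print(s["clock"],s["opening"],s["finger_force"],s["force"])
if s["opening"]<.3: raise SystemExit("missed")
H=G+[0,0,.03]; r.line_to(T(H,r0),rate=.08)
for i,R in enumerate(rots):
    f=(i+1)/3; g=H.copy(); g[:2]=H[:2]*(1-f)+fin*f; r.movep(T(g,R),R)
s=read_state(); print(s["clock"],s["opening"],s["finger_force"],s["eef_pos"])
p=cap("side"); cv2.imwrite("pics/s4.png",p["frame"][200:330,340:470])
R=rots[-1]
r.line_to(T([*fin,.032],R),rate=.12,force_limit=8)
print(r.line_to(T([*fin,.0215],R),rate=.03,force_limit=6)); s=read_state(); print(s["clock"],s["eef_pos"],s["force"])
E
python3 m4.py
```

```text
front [ 0.5195 -0.3022  0.05  ] table corner [ 0.4962 -0.4967  0.    ]
end z [-0.3864 -0.5137 -0.766 ]
fin grasp [ 0.5622 -0.3408] [True, True]
[[ 0.5721 -0.4424]
 [ 0.6274 -0.3689]
 [ 0.4986 -0.3871]
 [ 0.5539 -0.3136]]
```

```bash
python3 - <<'E'
t=open('m4.py').read()
t=t.replace("np.radians(50)","np.radians(58)")
t=t.replace("rots=[Ro","YD=-.5; rots=[Ro.from_euler('z',YD*a/90).as_matrix()@Ro")
t=t.replace("C=np.array([.563,-.378])","y2=q[2]+YD; fx=np.array([np.cos(y2),np.sin(y2)]);fz=np.array([np.sin(y2),-np.cos(y2)]); C=np.array([.566,-.405])")
t=t.replace("fin=C+(-.0153-.0077)*ex[:2]+(gy-.0077)*-ez[:2]","fin=C+(-.0153-.0077)*fx+(gy-.0077)*-fz")
t=t.replace("a*.046*ex[:2]+b*.046*ez[:2]","a*.046*fx+b*.046*fz")
t=t.replace("import sys","""js=[r.ik(T(G-z0*.17,r0),r0),r.ik(T(G,r0),r0)]+[r.ik(T([*fin,.08],R),R) for R in rots]; print(np.array(js))
import sys""")
open('m4.py','w').write(t)
E
python3 m4.py
```

```text
front [ 0.5195 -0.3022  0.05  ] table corner [ 0.4962 -0.4967  0.    ]
end z [-0.4826 -0.2189 -0.848 ]
fin grasp [ 0.5832 -0.372 ] [True, True]
[[ 0.5431 -0.4659]
 [ 0.6269 -0.4279]
 [ 0.5051 -0.3821]
 [ 0.5889 -0.3441]]
[[ 1.0894  0.8636  0.0222  1.3912 -0.8783  1.5353  0.8083]
 [ 0.9796  0.913  -0.0947  1.5571 -0.954   1.249   0.864 ]
 [ 0.7233  0.7304 -0.0058  1.6122 -0.6553  0.8656  0.3575]
 [ 0.3687  0.7313  0.2105  1.5407 -0.1387  0.9007 -0.3635]
 [ 0.1778  0.9466  0.3323  1.2671  0.1475  1.3385 -0.7779]]
```

```bash
python3 m4.py go | tail -6; python3 - <<'E'
import cv2
a=cv2.imread("pics/s4.png");cv2.imwrite("pics/s4b.png",cv2.resize(a,None,fx=4,fy=4,interpolation=cv2.INTER_CUBIC))
E
```

```text
[ 0.1778  0.9466  0.3323  1.2671  0.1475  1.3385 -0.7779]]
False
11.6583 0.5356923209702011 61.4677369594574 [-1.6778 -2.2814  5.5803]
13.9833 0.5327715372177905 61.558828353881836 [ 0.5794 -0.374   0.099 ]
True
15.175 [ 0.581  -0.3729  0.0175] [-0.1953  1.0057  4.6541]
```

View pics/s4b.png

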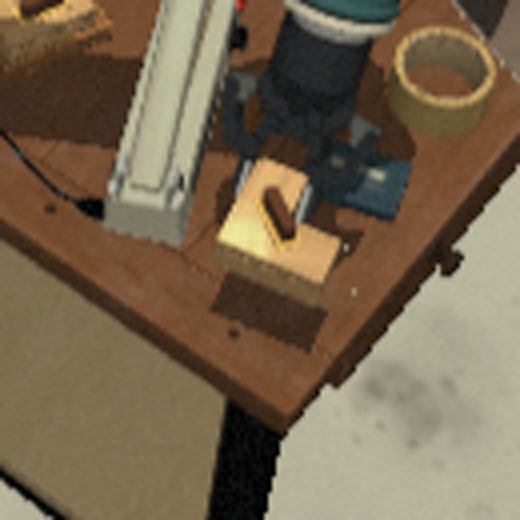

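The image shows the box held lid up above free table, level, clear of the sealer (crop (280,230)). I'll release it and measure it from above.

```bash
cat > look.py <<'E'
from h import *
np.set_printoptions(precision=4,suppress=True)
def look(name,guess,yaws,parts=ELL,pose=None):
    r.movep(pose,Rt((0,0,-1),(1,0,0)))
    w=cap("wrist");s=cap("side"); cv2.imwrite(f"pics/look_{name[:4]}_{int(read_state()['clock']*10)}.png",w["frame"])
    ob=[]
    for p in(w,s):
        c=proj(p,[*guess,.03])[0]
        for l in(name,"flat_corner_box","standing_corner_box"):
            L=[k for k in nets.cut_out(l,p) if np.hypot(*(k["uv"]-c))<60]
            if L: ob.append((p,L[0]["region"],None)); print("seg",l,L[0]["score"],fit(parts,ob[-1:],(*guess,yaws))); break
    q,i=fit(parts,ob,(*guess,yaws)); print("both",q,i)
    for p in(w,s):
        for k in nets.tip_of(name+"_pull",p)[:2]: print("pull",k["score"],onz(p,k["uv"],.062))
    print(read_state()["clock"]); return q
E
python3 - <<'E'
from look import *
s=read_state();R=np.array(s["tcp_rot"]);p=np.array(s["eef_pos"])
jaws.grip(.8)
r.line_to(list(p-R[:,2]*.1),rate=.2)
look("standing_corner_box",(.561,-.41),[-1.145],pose=[.56,-.38,.25])
E
ls pics/look*
```

```text
seg standing_corner_box 0.85 (array([ 0.5578, -0.4005, -1.1367]), array([0.959]))
seg standing_corner_box 0.86 (array([ 0.5549, -0.3992, -1.1154]), array([0.862]))
both [ 0.5576 -0.4004 -1.1409] [0.959 0.849]
pull 0.67 [ 0.5606 -0.3979  0.062 ]
17.7167
pics/look_stan_175.png
```

```bash
cat > pk.py <<'E'
from h import *
np.set_printoptions(precision=4,suppress=True)
TZ=.059
def rz(a): return np.array([[np.cos(a),-np.sin(a),0],[np.sin(a),np.cos(a),0],[0,0,1.]])
def plan(q,yaw_t,xy_t):
    """half turn whose joints are valid at pick, carry and place"""
    d=(yaw_t+TR[2]-q[2]+np.pi)%(2*np.pi)-np.pi
    for s in(1,-1):
        R0=Rt((0,0,-1),s*np.array([np.cos(q[2]+np.pi/4),np.sin(q[2]+np.pi/4),0])); R1=rz(d)@R0
        k=[r.ik([q[0],q[1],h],R0) for h in(TZ,.26)]+[r.ik([*xy_t,h],R1) for h in(.26,TZ+.006)]
        print(s,round(d,2),[None if x is None else np.array(x) for x in k])
        if all(x is not None for x in k): yield R0,R1
def pick(q,R0,zc,eff=50):
    jaws.grip(.5,eff); r.movep([q[0],q[1],.12],R0); print("touch",r.line_to([q[0],q[1],TZ],rate=.12,force_limit=8))
    jaws.grip(0,eff); s=read_state(); print("grip",s["clock"],s["opening"],s["finger_force"])
    if not .08<s["opening"]<.3: raise SystemExit("bad grip")
    r.line_to([q[0],q[1],zc],rate=.22); s=read_state();print("lift",s["opening"],s["force"])
def insert(xy,R1,zc,offs):
    r.movep([*xy,zc],R1); r.line_to([*xy,TZ+.035],rate=.2)
    for o in offs:
        p=t2w(*o)-t2w(0,0)+xy
        r.line_to([*p,TZ+.035],rate=.1)
        hit=r.line_to([*p,TZ+.0065],rate=.05,force_limit=9); z=read_state()["eef_pos"]; print(o,hit,z,read_state()["force"])
        if z[2]<TZ+.0095: return True
    return False
def w2t(p): return rot2(np.array([[p[0]-TR[0],p[1]-TR[1],0]]),-TR[2])[0,:2]
E
cat > m6.py <<'E'
from pk import *
import sys
q=np.array([.5573,-.4005,-1.142]); t=t2w(-.0077,-.0055)
R0,R1=next(plan(q,0,t)); print(t)
if len(sys.argv)<2: raise SystemExit
pick(q,R0,.26)
ok=insert(t,R1,.26,[(0,0),(.0015,.001),(-.0015,.001),(0,.003)]); print(ok,read_state()["clock"])
E
python3 m6.py go
```

```text
1 0.96 [array([ 0.3591,  0.752 ,  0.3232,  1.5764, -0.2901,  0.8609,  0.4346]), array([ 0.3169,  0.5414,  0.3909,  1.4377, -0.2119,  1.2042,  0.3767]), array([-0.1553,  0.3452,  0.1214,  1.6873, -0.0457,  1.1119,  0.5877]), array([-0.1352,  0.5856,  0.0985,  1.8274, -0.0814,  0.7325,  0.6159])]
[0.5918 0.0044]
touch False
grip 19.7083 0.1383627820139219 53.76666247844696
lift 0.13502851616923642 [-0.2081  0.071  -1.503 ]
(0, 0) True [0.5912 0.0047 0.0754] [0.1033 0.5575 4.5595]
(0.0015, 0.001) True [0.5918 0.0055 0.0761] [-1.5032  1.227  -1.6661]
(-0.0015, 0.001) True [0.5899 0.0059 0.0729] [-1.8517 -0.1096 10.0218]
(0, 0.003) True [0.591  0.0076 0.0739] [-1.6044  0.1891  2.6797]
False 26.1833
```

```bash
python3 - <<'E'
from h import *
s=read_state(); print(s["eef_pos"],s["force"],s["moment"],s["opening"])
p=cap("wrist");a=p["frame"];cv2.imwrite("pics/d.png",cv2.resize(a[60:340,140:500],None,fx=2.1,fy=2.1,interpolation=cv2.INTER_CUBIC))
E
```

```text
[0.59097131 0.00755407 0.07386194] [-1.60435385  0.18912874  2.67967369] [-0.02515304  0.24061137  0.00325727] 0.13681698418853383
```

View pics/d.png

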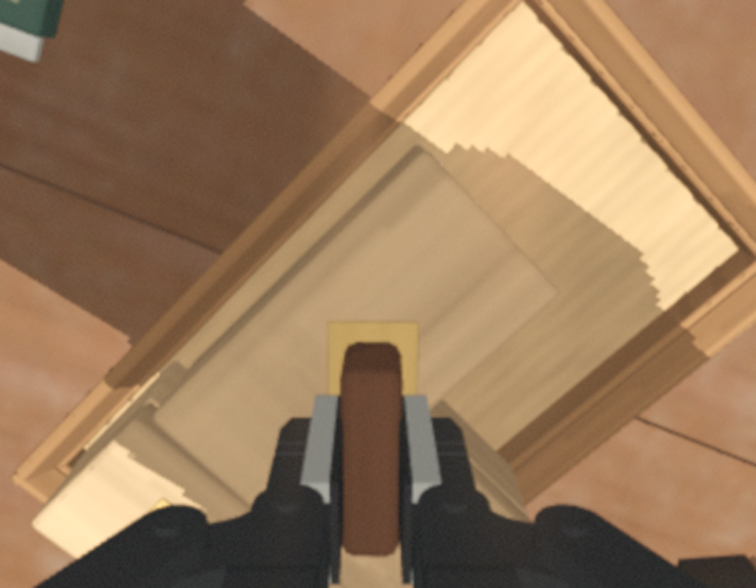

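The L is sitting in the bevel with its left side along the tray's −x wall (crop (155,415)-(420,150)), roughly parallel. I'll overlay the expected tray, bar and L edges to see the offset.

```bash
cat > ov.py <<'E'
from pk import *
def rect(x,y,z): return np.array([[-x,-y,z],[x,-y,z],[x,y,z],[-x,y,z]])
def poly(f,p,X,col,sc,off):
    uv=((proj(p,X)+.5-off)*sc*16).round().astype(np.int32); cv2.polylines(f,[uv.reshape(-1,1,2)],True,col,1,cv2.LINE_AA,shift=4)
LP=np.array([[-.0383,-.0383],[.0537,-.0383],[.0537,.0077],[.0077,.0077],[.0077,.0537],[-.0383,.0537]])
def Lp(z): return np.column_stack([LP,np.full(6,z)])
def world(X,q,z=0): return rot2(X,q[2])+[q[0],q[1],z]
E
python3 - <<'E'
from ov import *
p=cap("wrist");s=read_state();e=np.array(s["eef_pos"]);print(e)
sc=2.1;off=np.array([140,60]);f=cv2.resize(p["frame"][60:340,140:500],None,fx=sc,fy=sc,interpolation=cv2.INTER_CUBIC)
poly(f,p,world(rect(.059,.105,.027),TR),(0,0,255),sc,off)
poly(f,p,world(rect(.048,.094,.006),TR),(255,0,0),sc,off)
poly(f,p,world(rect(.048,.094,.018),TR),(255,255,0),sc,off)
q=(e[0],e[1],TR[2]); b=e[2]-TZ
poly(f,p,world(Lp(.04),q,b),(0,255,0),sc,off)
bq=(*t2w(0,-.071),TR[2]); poly(f,p,world(rect(.046,.023,.046),bq),(255,0,255),sc,off)
cv2.imwrite("pics/e.png",f)
E
```

```text
[0.5913 0.0074 0.0744]
```

View pics/e.png

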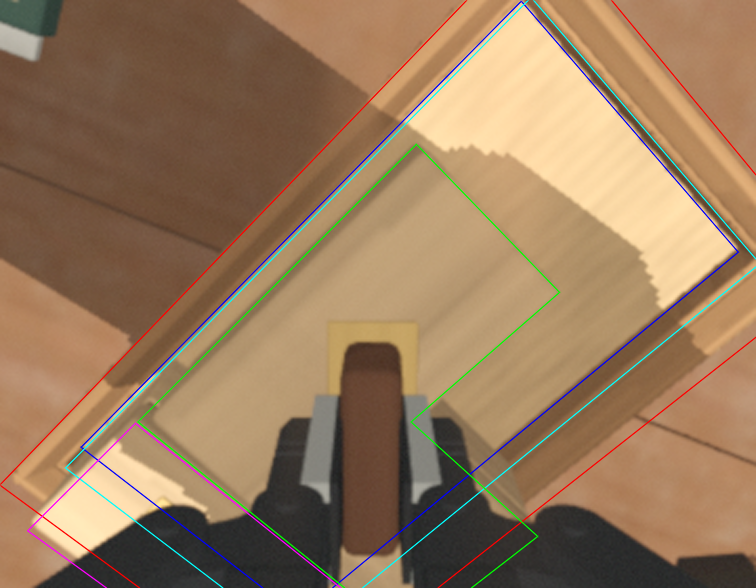

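The overlay shows the L model matching the image, but the bar doesn't lie exactly where I assumed (its edge near (165,370) is off the magenta outline). I'll lift, back away, and fit the bar and tray again numerically.

```bash
cat > m7.py <<'E'
from ov import *
s=read_state();e=np.array(s["eef_pos"])
r.line_to([e[0],e[1],.13],rate=.2)
r.line_to([.575,-.11,.27],rate=.3)
w=cap("wrist");sd=cap("side");sc=cap("scene")
cv2.imwrite("pics/f_raw.png",w["frame"])
reg={}
for n,p in(("w",w),("s",sd),("c",sc)):
    for l,g,P in(("bar_box",(.588,-.061),BAR),):
        c=proj(p,[*g,.03])[0]; L=[k for k in nets.cut_out(l,p) if np.hypot(*(k["uv"]-c))<50]
        if L: reg[n]=L[0]["region"]; print(n,"bar",round(L[0]["score"],2),fit(P,[(p,reg[n],None)],(*g,[-.177,0,-.35])))
    L=[k for k in nets.cut_out("tray",p) if np.hypot(*(k["uv"]-proj(p,[.6,.01,.02])[0]))<70]
    if L:
        g=cv2.morphologyEx(L[0]["region"].astype(np.uint8),cv2.MORPH_CLOSE,np.ones((5,5)))>0
        i=np.zeros_like(g) if n not in reg else cv2.dilate(reg[n].astype(np.uint8),np.ones((5,5)))>0
        q,u=fit(TRAY,[(p,g,i)],(*TR[:2],[TR[2]])); print(n,"tray",round(L[0]["score"],2),q,u)
    for l in("bar_box_pull","tray_floor"):
        for k in nets.tip_of(l,p)[:1]: print(n,l,round(k["score"],2),onz(p,k["uv"],.068 if "pull" in l else .006))
print(read_state()["clock"])
uv=proj(w,[*TR[:2],.02])[0];print(uv)
f=w["frame"].copy();o=np.array([0,0])
f=cv2.resize(f,None,fx=1.25,fy=1.25,interpolation=cv2.INTER_CUBIC)
cv2.imwrite("pics/f.png",f)
E
python3 m7.py
```

```text
w bar 0.68 (array([ 0.5871, -0.0604, -0.1729]), array([0.665]))
w tray 0.82 [ 0.5997  0.0113 -0.1589] [0.884]
w bar_box_pull 0.76 [ 0.5885 -0.0594  0.068 ]
w tray_floor 0.93 [0.598 0.009 0.006]
s bar 0.73 (array([ 0.5898, -0.0545,  0.0173]), array([0.778]))
s bar_box_pull 0.87 [ 0.5952 -0.0469  0.068 ]
c bar 0.62 (array([ 0.5928, -0.0678, -0.4001]), array([0.858]))
c tray 0.84 [ 0.5967 -0.0182 -0.1359] [0.702]
c bar_box_pull 0.73 [ 0.5839 -0.0493  0.068 ]
c tray_floor 0.6 [0.5945 0.0056 0.006 ]
28.2167
[397.037   87.9382]
```

View pics/f.png

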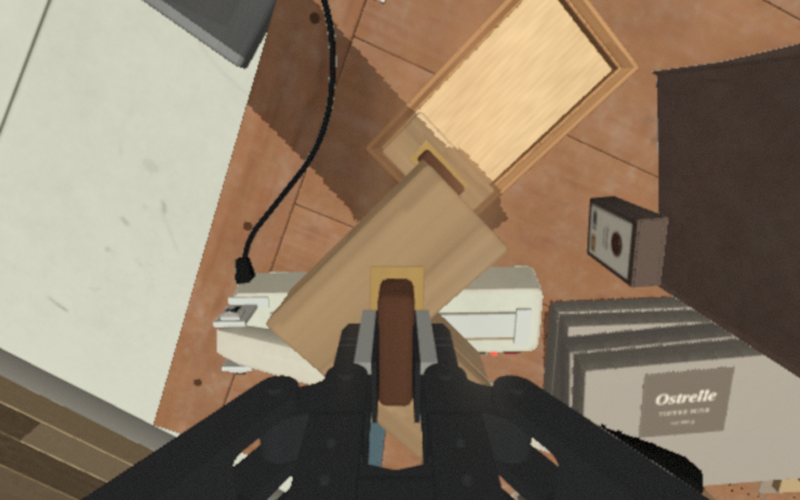

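The bar lies properly at the end, with its pull at tray y ≈ −69 mm. The earlier overlay shows the L held ~1.4 mm too far toward +x. I'll probe both x walls within the bevel, centre the box, and insert it.

```bash
cat >> pk.py <<'E'
def mv(o,z,rate=.05,fl=None):
    return r.line_to([*t2w(*o),z],rate=rate,force_limit=fl)
def at(): 
    e=read_state()["eef_pos"]; return w2t(e),e[2]
def probe(o,z,d,axis,fl=5):
    """slide from o along +/- axis at height z until contact; returns both contact coordinates"""
    out=[]
    for s in(1,-1):
        t=np.array(o,float);t[axis]+=s*d; h=mv(t,z,.02,fl); out.append((h,round(float(at()[0][axis]),4))); mv(o,z,.05)
    return out
E
cat > m8.py <<'E'
from pk import *
o=np.array([-.0095,-.0035])
r.line_to([*t2w(*o),.13],rate=.25)
print(mv(o,.095,.15,9),at()); print("down",mv(o,.0785,.05,8),at())
pr=probe(o,.0785,.005,0); print(pr)
if pr[0][0] and pr[1][0]: o[0]=(pr[0][1]+pr[1][1])/2
print(o); print(mv(o,TZ+.0065,.04,15),at(),read_state()["force"],read_state()["moment"],read_state()["clock"])
E
python3 m8.py
```

```text
False (array([-0.0092, -0.0043]), np.float64(0.09569308908240619))
down False (array([-0.0096, -0.0035]), np.float64(0.07837194838011807))
[(True, -0.0056), (False, -0.0144)]
[-0.0095 -0.0035]
True (array([-0.01  , -0.0031]), np.float64(0.07177214196834336)) [-5.6265  1.0076 13.8352] [ 0.1554  0.3677 -0.0171] 31.4167
```

```bash
cat > m9.py <<'E'
from pk import *
o=np.array([-.0115,-.0035])
mv(o,.0765,.05)
pr=probe(o,.0765,.007,0); print(pr)
if pr[0][0] and pr[1][0]: o[0]=(pr[0][1]+pr[1][1])/2
print(o); print(mv(o,TZ+.0065,.04,15),at(),read_state()["force"],read_state()["moment"],read_state()["clock"])
E
python3 m9.py
```

```text
[(True, -0.0073), (True, -0.0152)]
[-0.0112 -0.0035]
True (array([-0.0103, -0.0038]), np.float64(0.06610363954499004)) [ 2.3837 -0.5649  5.0458] [ 0.3969 -0.3517 -0.1258] 33.0917
```

```bash
cat > m10.py <<'E'
from pk import *
a,z=at(); z=.0655
print(mv(a+[-.006,0],z,.02,7),at(),read_state()["force"])
b,_=at(); b=b+[.0004,0]
print(mv(b+[0,-.008],z,.02,10),at(),read_state()["force"],read_state()["moment"])
c=at(); jaws.grip(.42); print("rel",c,at(),read_state()["force"],read_state()["clock"])
e=read_state()["eef_pos"]; r.line_to([*e[:2],.13],rate=.25)
E
python3 m10.py
```

```text
True (array([-0.0127, -0.0037]), np.float64(0.06630948370618175)) [ 1.6782 -0.2986  2.4851]
True (array([-0.0122, -0.0097]), np.float64(0.06561658173860013)) [0.0882 1.5519 7.5428] [0.8975 0.116  0.0932]
rel (array([-0.0122, -0.0097]), np.float64(0.06561658173860013)) (array([-0.0125, -0.0099]), np.float64(0.06538846781058855)) [ 0.6165 -0.4511  0.6667] 34.1
```

```bash
python3 - <<'E'
from look import *
r.line_to([.575,.06,.26],rate=.35)
q=look("flat_corner_box",(.3875,.2900),[-1.62],pose=[.39,.32,.27])
import glob
w=cap("wrist"); 
for k in nets.tip_of("ribbon_stand",w)[:1]+nets.cut_out("ribbon_stand",w)[:1]: print("stand",k["score"],k["uv"],onz(w,k["uv"],0))
cv2.imwrite("pics/g.png",cv2.resize(w["frame"],None,fx=1.25,fy=1.25))
E
```

```text
seg flat_corner_box 0.64 (array([ 0.3867,  0.2905, -1.6356]), array([0.957]))
seg flat_corner_box 0.75 (array([ 0.3854,  0.2931, -1.6236]), array([0.95]))
both [ 0.3859  0.2918 -1.6287] [0.947 0.942]
pull 0.86 [0.3868 0.2908 0.062 ]
pull 0.9 [0.3805 0.2826 0.062 ]
36.5833
```

View pics/g.png

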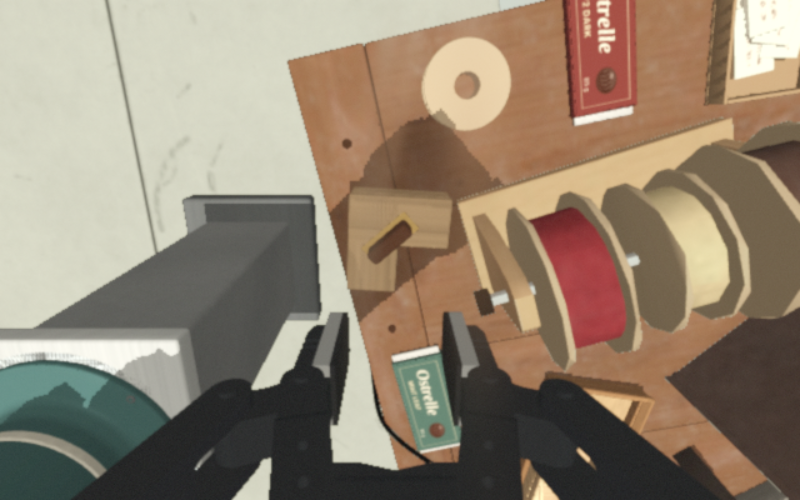

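The flat L is at (395,238) with its corner toward the upper left and the pull free of the stand (knob at (485,300)). I'll pick it, descend biased away from box A, touch A's sides for reference, then insert.

```bash
cat > m11.py <<'E'
from pk import *
q=np.array([.3864,.2910,-1.629]); o=np.array([.0102,.0577]); t=t2w(*o)
R0,R1=next(plan(q,np.pi,t))
pick(q,R0,.27); r.movep([*t,.27],R1); mv(o,.125,.3)
print("down",mv(o,.094,.06,6),at(),read_state()["clock"])
E
python3 m11.py && python3 - <<'E'
from pk import *
o,z=at()
if z<.0955:
    print(mv(o+[-.009,0],z,.02,4),at()); xc=at()[0][0]; o[0]=xc+.0025; mv(o,z,.05)
    print(mv(o+[0,-.009],z,.02,4),at()); yc=at()[0][1]; o[1]=yc+.0025; mv(o,z,.05); print(o,read_state()["clock"])
E
```

```text
1 -1.69 [array([-0.7848,  0.451 ,  0.0899,  2.0961, -0.0696,  0.5971, -1.4898]), array([-0.8166,  0.1466,  0.1184,  1.9416, -0.0198,  1.0544, -1.5332]), array([-0.5342,  0.4403,  0.5188,  1.6152, -0.2338,  1.1485, -2.4934]), array([-0.4875,  0.6775,  0.461 ,  1.7528, -0.3973,  0.8049, -2.3684])]
touch False
grip 38.7917 0.13250524357127144 52.35725820064545
lift 0.13521540078455774 [-0.594   0.6567 -1.7728]
down False (array([0.0103, 0.0576]), np.float64(0.09403111150245289)) 42.4417
True (array([0.0044, 0.0578]), np.float64(0.09444768247487441))
True (array([0.0066, 0.0498]), np.float64(0.09375286380870465))
[0.0069 0.0523] 43.7417
```

```bash
python3 - <<'E'
from pk import *
o=np.array([.0066,.0520])
for d in([0,0],[-.0012,0],[0,-.0012],[.001,0],[0,.0012]):
    p=o+d; mv(p,.0905,.08)
    print(d,mv(p,TZ+.0065,.04,15),at(),read_state()["force"],read_state()["moment"],read_state()["clock"])
    if at()[1]<.0672: break
E
```

```text
[0, 0] True (array([0.0062, 0.052 ]), np.float64(0.06574523749442543)) [-3.3228 -0.5058 10.545 ] [-0.0745  0.6814  0.0239] 44.6
```

```bash
python3 - <<'E'
from ov import *
jaws.grip(.42); e=read_state()["eef_pos"]; print(e,read_state()["opening"])
r.line_to([*e[:2],.15],rate=.2); r.movep([.625,.0,.30],Rt((0,0,-1),(1,0,0)))
w=cap("wrist"); sc=1.5;off=np.array([150,40])
T2=TR+[-.0012,0.0002,0]
f=cv2.resize(w["frame"][40:340,150:500],None,fx=sc*1.5,fy=sc*1.5,interpolation=cv2.INTER_CUBIC);sc*=1.5
A=(*t2w(-.0097,-.0097,T2),T2[2]);B=(*t2w(.0077,.0535,T2),T2[2]+np.pi);C=(*t2w(0,-.071,T2),T2[2])
f=f[:600,:800]
poly(f,w,world(Lp(.046),A),(0,255,0),sc,off);poly(f,w,world(Lp(.046),B),(255,0,0),sc,off);poly(f,w,world(rect(.046,.023,.046),C),(255,0,255),sc,off)
poly(f,w,world(rect(.059,.105,.027),T2),(0,0,255),sc,off)
cv2.imwrite("pics/h.png",f[:600,:800]); print(f.shape,read_state()["clock"])
E
```

```text
[0.6151 0.0586 0.0652] 0.4211413726091749
(600, 788, 3) 47.7083
```

View pics/h.png

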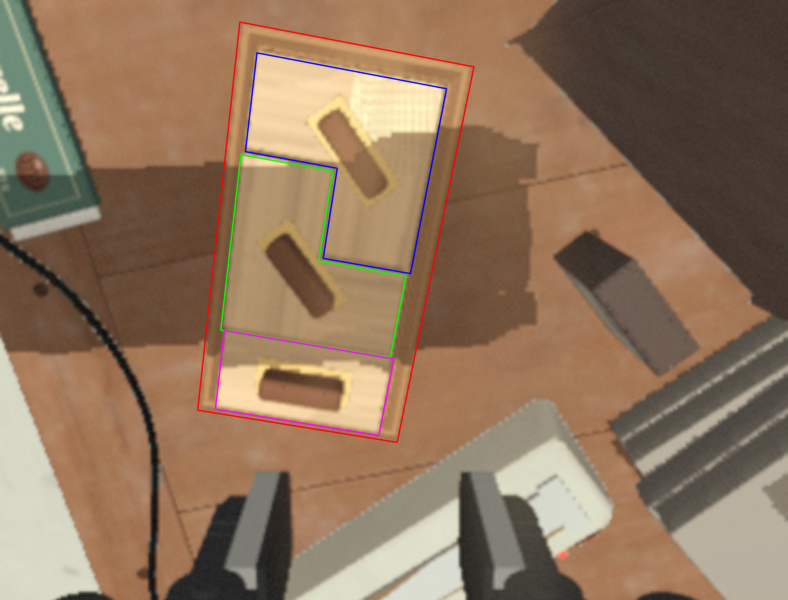

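All three boxes lie flat in the tray, and their outlines match the packed layout with pulls at (350,152), (302,272) and (302,388). I'm handing it in.

```bash
python3 -c "
from station import r
print(r.sign_off())"
```

```text
the job is handed in; nothing more can be done
None
```

The tasting set is packed and handed in at about 48 s of the 72 s allowed: the standing box was laid down lid up, let go and taken again by its pull, and the last overhead picture shows all three boxes side by side in the tray, lids up.

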